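# Change over the microscope camera adapters

## Task

The three camera adapters stand on each other's places. Using the black rubber mat as the free spot to park one on the way, put the round adapter whose bolt holes match the studs of the stand onto the stand, fully down over its studs, the square-flanged adapter flat in the square tray, and the other round adapter flat in the round tray. Leave the microplate, the culture flask and the screwdriver alone.

Things in the scene. Friction and masses are not known exactly. Their poses are not given: they have to be found in the camera images.
- adapter_3: Camera adapter: round aluminium flange, diameter 96 mm, 8 mm thick; three holes of diameter 13.6 mm at radius 34 mm, one on its +x axis, 120 degrees apart. Black tube, diameter 40 mm, upright on its centre, top 58 mm above the underside, to be gripped from above (collar of 48 mm below 12 mm). 0.24 to 0.38 kg. Origin: centre of the underside, z up. At the start in the round tray, turned anyhow.
- adapter_4: Camera adapter: flange as adapter_3, but four holes, on +x, +y, -x and -y at radius 34 mm. Black tube, diameter 40 mm, upright on its centre, top 58 mm above the underside, to be gripped from above (collar of 48 mm below 12 mm). 0.24 to 0.38 kg. Origin: centre of the underside, z up. At the start in the square tray, turned anyhow.
- adapter_square: Camera adapter: square aluminium flange, 92 x 92 mm, 8 mm thick, sides along its x and y, a hole in each corner. Black tube, diameter 40 mm, upright on its centre, top 58 mm above the underside, to be gripped from above (collar of 48 mm below 12 mm). 0.24 to 0.38 kg. Origin: centre of the underside, z up. At the start level on the tips of the stand's studs, 26 mm above the bench.
- stand: Fixed dark round plate, diameter 108 mm, top face 14 mm above the bench, where a matching adapter comes to rest. Three steel studs of diameter 6 mm rise 12 mm above it at radius 34 mm, one on its +x axis, 120 degrees apart; their upper 4 mm taper to 3.6 mm. Origin: centre of its underside, at bench height, z up.
- round_tray: Fixed shallow grey round tray: inside diameter 116 mm, outside 124 mm, floor 4 mm and rim 10 mm above the bench. Origin: centre of its underside, at bench height.
- square_tray: Fixed shallow grey square tray: inside 116 x 116 mm, outside 124 x 124 mm, sides along its x and y, floor 4 mm and rim 10 mm above the bench. Origin: centre of its underside, at bench height.
- mat: Fixed flat black rubber mat, 130 x 130 mm, 4 mm thick, no rim, empty at the start: the free spot. Origin: centre of its underside, at bench height.
- microplate: Bystander: clear 96-well plate, 86 x 128 mm, 14 mm high, loose. Origin: centre of its underside.
- flask: Bystander: culture flask lying flat, about 75 x 145 mm, 36 mm high, turquoise cap, loose. Origin: centre of the underside of its body.
- driver: Bystander: screwdriver lying on the bench, 170 mm long, loose. Origin: under the tool, on its axis (x along the tool, handle to -x).
Mind the look-alikes: they are no part of the job. What is shaped like the adapter_3 but pink or yellow is not meant.

How it is judged:
By the outcome, as a careful person would: the job done as asked, in the order asked, and still so for the second after the job is handed in, with the robot touching nothing.
It also fails if it takes over 112 s, if anything falls off the work surface, if the arm or the gripper's body presses on something with over 40 N, if the wrist force passes 120 N, or if a joint passes its speed limit or range.

## Robot

A 6-joint arm with a two-finger parallel gripper is mounted at the origin on the work surface. World frame = base frame: x ahead of the robot, y to its left, z up, the work surface at z = 0. Lengths are in mm, angles in rad, forces in N, time in s.
With the tool pointing down it reaches from about 350 to 975 mm from the base axis. Payload 4.9 kg.
Tool frame: the origin (TCP) lies between the finger pads; the fingertips stand 14 mm ahead of it and the grasp point (between the pads) lies 5 mm behind it (manip.nose_length is the distance from the TCP to the fingertips, in mm); z points along the fingers, y is the direction in which the jaws open and shut (so a half turn about z gives the same grasp; the last joint's range is limited). The gripper opens to 85 mm and grips with 20 to 120 N. Pads are 22 mm wide; open, the fingers measure 114 mm over their backs; the gripper's body (76 mm by 85 mm) begins 54 mm behind the grasp point. The pads swing forward as they close: fully open they stand 13 mm farther back than shut.
Start: joints at [1.026, 0.053, 1.613, -0, 1.476, -0.119], TCP at [258.144, 569.178, 245.304] pointing down, gripper open.
Joint ranges: [-3.01, 3.01], [-1.01, 2.22], [0.06, 2.58], [-1.02, 4.17], [0.09, 2.62], [-3.14, 3.14]. Speed limits (rad/s): [2.57, 2.57, 3.14, 3.14, 3.14, 3.14].

## Interface

Orientations are given as a unit quaternion [w, x, y, z].
In Python, from plant import manip gives the robot as it stands.
- The arm moves only by the shell command python3 -m inch 'ROWS' [OPENING] [FORCE]. ROWS is JSON, a list of rows, each an object of numbers: "tx", "ty", "tz": the shift along the world's x, y, z in cm; "rx", "ry", "rz": the turn, a rotation vector about the world's x, y, z in degrees. In form: [{"tx": .., "ty": .., "tz": .., "rx": .., "ry": .., "rz": ..}, ...]. A call has 1 to 5 rows; each row is the pose to reach, as a shift and turn from the pose measured when the call began; what a row does not reach only later rows make up. A row lasts 1/8 s, in which the tool goes at most 62.5 mm and 10.7 degrees, less where a joint would pass 70% of its speed; a pose out of reach is approached as far as the arm can. A call with a gripper value outside its range is refused whole. OPENING is the opening in per cent of the stroke, from 0 (shut) to 100 (fully open), set as the call begins (- or left out, the last holds). The fingers move at their own pace and stop on an object; FORCE is the grip in N (left out, the last holds). Time passes only in rows, so rows that repeat a pose let the fingers close. It gives the time, the measured TCP pose, the force and the opening at its end, in the units of the state.
- manip.read_state(): the state, without advancing time (a new reading comes with each control period).
- manip.camera(name): name is "scene" or "top" or "wrist"; returns a dict with "image" (400x640x3 uint8, red, green, blue), "depth" (400x640 float32, mm along the optical axis (not along the pixel's ray), 0 where there is no reading), "vertical_fov" (degrees; the focal length in pixels is half the picture's height over the tangent of half this angle, whatever the lens; pixels are square), "cx", "cy" (the principal point, pixels), "R" (3x3) and "t" (3): a world point X has camera coordinates R X + t. Camera axes: x right, y down, z forward; pixel columns grow to the right and rows downward; lengths in mm; the calibration is good to about 2 mm. A picture is of the moment at which its call begins.
- manip.close_job(): hands the job in, once; it reports no verdict.
Trained networks look in a picture, given as the dict that the camera call returned (one of the last four; its "shot" number tells which), for a name from the list of things; names that differ only in an ending like _2 or _b are one class to them, and where a whole thing is asked for, a point or a joint stands for the part that bears it (a point fixed in the world has none). Each returns a list of dicts, best first, with "confidence" (0 to 1); they miss things now and then, are a little off and sometimes report something else, mostly with a low value. They report only what shows in the picture. A call takes as long as a camera call. They do not tell look-alikes from the thing itself.
- manip.regions_of(picture, name): "mask" (400x640 bool, what is visible of it) and "location" ([column, row] in pixels, amid what is visible of it).
- manip.mark_of(picture, name): "location" ([column, row] in pixels: a listed point, or the origin of a listed thing).
The state is a dict: "clock": time; "joint_pos": joint angles; "qd": joint speeds; "joint_torque": joint torques, N m; "tool_pos": TCP position; "orientation": TCP orientation; "force": force on the tool from outside, world axes, zero at the start; "wrist_torque": the same for the moment, N m; "opening": finger opening in mm.
Only numpy, scipy, OpenCV 4.12 (cv2) and the standard library are available. Lean on these libraries where they do the work, as an engineer would, in place of code of your own. Each camera call takes 0.05 s, during which the arm holds its last target. There are 200 camera calls.

## Working session

There is one attempt and no reset: what is moved stays moved. The work goes in short steps, Python scripts to look and compute and a shell command to move; the robot and the scene stay as the last step left them, time stands still between calls to the robot, and variables do not carry over. Pictures are saved under pics/ and viewed, about 12 in all and at most 16, crops included, and the job is handed in when it is done.

```bash
ls; mkdir -p pics
python3 - <<'E'
from plant import manip
import cv2,numpy as np
print(manip.read_state())
ims=[]
for n in("scene","top"):
    p=manip.camera(n); print(n,p["vertical_fov"],p["cx"],p["cy"],p["R"],p["t"])
    ims.append(p["image"][:,:,::-1].copy())
    for k in "adapter_3 adapter_square stand round_tray square_tray mat microplate flask driver".split():
        for r in manip.mark_of(p,k)[:5]: print(n,k,np.round(r["location"]),round(r["confidence"],2))
cv2.imwrite("pics/a.png",ims[0]);cv2.imwrite("pics/b.png",ims[1])
E
```

```text
pics
{'clock': 0.0, 'joint_pos': array([ 1.02598915e+00,  5.33548344e-02,  1.61430429e+00,  8.06175490e-06,
        1.47600224e+00, -1.18990931e-01]), 'qd': array([ 3.97742360e-04, -9.25279039e-04, -4.98646362e-04,  4.69954831e-05,
        1.75865637e-03,  1.31677045e-03]), 'joint_torque': array([ 1.23117476e-03, -3.93671143e+01, -3.70178354e+01, -6.48809373e-05,
        6.86677377e-03, -3.58735360e-05]), 'tool_pos': array([257.84499376, 568.67607437, 244.0581012 ]), 'orientation': array([-3.40826152e-04,  2.11303514e-01,  9.77419948e-01, -9.76596546e-04]), 'force': array([-0.88979028, -0.70651473, -0.09317614]), 'wrist_torque': array([ 0.03282674,  0.02660639, -0.03108413]), 'opening': 85.54382892368787}
scene 42.896601895339856 316.17265365089577 201.7443709100141 [[-0.75769199  0.65257908 -0.00658744]
 [ 0.54023667  0.62152749 -0.56731642]
 [-0.36612455 -0.43340988 -0.82347355]] [ 449.15952946 -236.93731175 1559.42832914]
scene adapter_3 [296. 144.] 0.75
scene adapter_3 [267. 178.] 0.74
scene adapter_3 [299. 147.] 0.73
scene adapter_3 [276. 118.] 0.66
scene adapter_3 [391. 298.] 0
[... 171 characters left out ...]
e microplate [266. 284.] 0.7
scene flask [215. 193.] 0.58
scene driver [461. 253.] 0.68
scene driver [386. 298.] 0.63
top 57.2397019881928 319.19094058386105 198.8567031735204 [[-0.02714972 -0.99957046  0.01103557]
 [-0.98590933  0.0249525  -0.16540908]
 [ 0.16506267 -0.01537088 -0.9861633 ]] [-36.68783156 576.98640634 841.0979831 ]
top adapter_3 [463. 261.] 0.96
top adapter_3 [389. 199.] 0.95
top adapter_3 [200. 201.] 0.87
top adapter_3 [407. 255.] 0.61
top adapter_square [332. 198.] 0.9
top adapter_square [407. 146.] 0.51
top stand [332. 197.] 0.62
top square_tray [204. 204.] 0.73
top mat [269. 248.] 0.82
top microplate [287. 126.] 0.83
top flask [407. 145.] 0.7
top driver [188. 297.] 0.81
```

View pics/b.png

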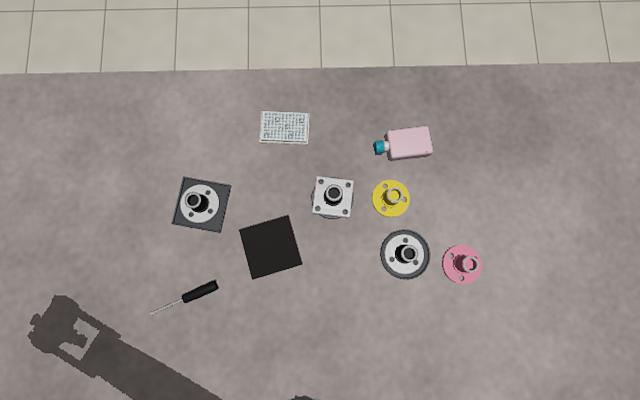

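View pics/a.png

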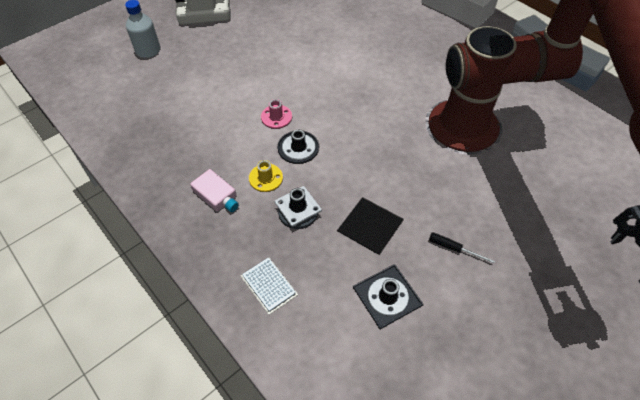

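Top view: square tray with a round adapter (201,204), mat (270,247), square adapter on the stand (332,197), round tray with a round adapter (405,254). The look-alikes are yellow (391,198) and pink (463,264). Next: estimate positions and take one enlarged crop to confirm the hole counts.

```bash
cat > h.py <<'E'
from plant import manip
import cv2,numpy as np
from scipy.spatial.transform import Rotation as Ro
def K(p):
    f=200/np.tan(np.radians(p["vertical_fov"]/2)); return np.array([[f,0,p["cx"]],[0,f,p["cy"]],[0,0,1]])
def w(p,uv,z):
    R=np.array(p["R"]);t=np.array(p["t"]);d=R.T@np.linalg.solve(K(p),[*uv,1]);c=-R.T@t
    return (c+d*(z-c[2])/d[2])
def warp(p,c,z,half,s):
    "orthophoto of the plane z: image right = world +x, up = world +y, s px/mm"
    R=np.array(p["R"]);t=np.array(p["t"])
    A=np.array([[1/s,0,c[0]-half],[0,-1/s,c[1]+half],[0,0,z],[0,0,1]])
    H=K(p)@np.c_[R,t]@A
    n=int(2*half*s)
    return cv2.warpPerspective(p["image"][:,:,::-1].copy(),np.linalg.inv(H),(n,n),flags=cv2.INTER_CUBIC)
def grab(n): return manip.camera(n)
def st():
    s=manip.read_state(); q=np.array(s["orientation"]); r=Ro.from_quat(q[[1,2,3,0]])
    print("clk",round(s["clock"],2),"tcp",np.round(s["tool_pos"],1),"yaxis deg",round(np.degrees(np.arctan2(*r.as_matrix()[[1,0],1])),2),"z",np.round(r.as_matrix()[:,2],3),"F",np.round(s["force"],1),"op",round(s["opening"],1),"q6",round(s["joint_pos"][5],2)); return s
E
python3 - <<'E'
from h import *
s=st()
p=grab("top")
for k,z in(("adapter_3",8),("adapter_square",26),("stand",0),("round_tray",0),("square_tray",0),("mat",0),("microplate",0),("flask",0),("driver",0)):
    for r in manip.mark_of(p,k)[:4]: print(k,np.round(r["location"]),round(r["confidence"],2),np.round(w(p,r["location"],z)))
c=[(201,204,12),(405,254,12),(332,197,34)]
cv2.imwrite("pics/c.png",np.hstack([warp(p,w(p,x[:2],x[2]),x[2],65,2) for x in c]))
E
```

```text
clk 1.0 tcp [258.1 569.2 245.3] yaxis deg 65.6 z [ 0. -0. -1.] F [-0.4 -0.2  0.5] op 85.6 q6 -0.12
adapter_3 [404. 251.] 0.85 [ 447. -261.    8.]
adapter_3 [198. 206.] 0.74 [573. 253.   8.]
adapter_3 [461. 264.] 0.69 [ 411. -400.    8.]
adapter_3 [388. 196.] 0.66 [ 584. -228.    8.]
adapter_square [329. 198.] 0.92 [582. -77.  26.]
adapter_square [402. 255.] 0.62 [ 435. -249.   26.]
adapter_square [284. 127.] 0.2 [770.  32.  26.]
stand [332. 199.] 0.59 [583. -85.   0.]
round_tray [401. 257.] 0.75 [ 432. -253.    0.]
square_tray [203. 202.] 0.82 [583. 244.   0.]
square_tray [200. 205.] 0.39 [577. 251.   0.]
mat [184. 297.] 0.65 [349. 284.   0.]
mat [270. 246.] 0.6 [469.  74.   0.]
microplate [287. 126.] 0.82 [780.  28.   0.]
flask [403. 144.] 0.91 [ 726. -278.    0.]
driver [184. 295.] 0.69 [355. 285.   0.]
```

View pics/c.png

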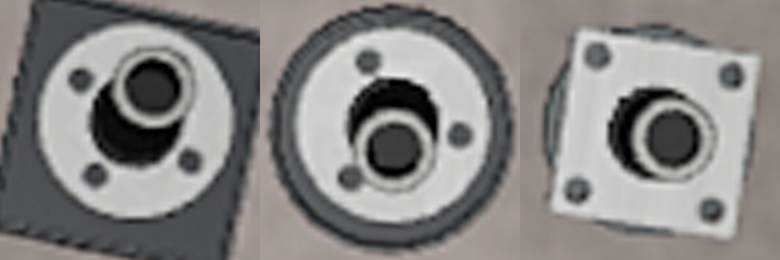

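Crops: left (square tray) has three visible holes 90° apart with a fourth hidden behind the tube, so it is adapter_4. Middle (round tray) has three holes 120° apart, so it is adapter_3, which matches the stand. Right is the square flange on the stand. The pink and yellow ones are look-alikes. Plan: square→mat, adapter_3→stand, adapter_4→round tray, square→square tray.

```bash
python3 -m inch '[{"tx":16,"ty":-32},{"tx":16,"ty":-32},{"tx":16,"ty":-32},{"tx":16,"ty":-32},{"tx":16,"ty":-32}]' 100 60; python3 -m inch '[{"tx":16,"ty":-32},{"tx":16,"ty":-32},{"tx":16,"ty":-32},{"tx":16,"ty":-32},{"tx":16,"ty":-32}]'
python3 - <<'E'
from h import *
st()
p=grab("top")
for n,x in (("a4",(201,204,12)),("a3",(405,254,12)),("sq",(332,197,34))): print(n,w(p,x[:2],x[2]).round(1))
E
```

```text
clk 1.5 tcp [258.1 569.2 245.3] yaxis deg 65.6 z [-0.  0. -1.] F [-0.2  0.4 -0. ] op 85.5 q6 -0.12
a4 [576.3 244.8  12. ]
a3 [ 438.4 -260.6   12. ]
sq [582.1 -83.8  34. ]invalid input
invalid input
```

```bash
python3 -m inch '[{"tx":16,"ty":-32,"tz":0,"rx":0,"ry":0,"rz":0},{"tx":16,"ty":-32,"tz":0,"rx":0,"ry":0,"rz":0},{"tx":16,"ty":-32,"tz":0,"rx":0,"ry":0,"rz":0},{"tx":16,"ty":-32,"tz":0,"rx":0,"ry":0,"rz":0},{"tx":16,"ty":-32,"tz":0,"rx":0,"ry":0,"rz":0}]' 100 60
```

```text
clock: 2.17
tool_pos: [398.5, 287.9, 245.6]
orientation: [0.0, 0.211, 0.977, 0.0]
force: [0.1, -0.4, -0.0]
opening: 85.2
```

```bash
python3 -m inch '[{"tx":18.6,"ty":-37.3,"tz":0,"rx":0,"ry":0,"rz":0},{"tx":18.6,"ty":-37.3,"tz":0,"rx":0,"ry":0,"rz":0},{"tx":18.6,"ty":-37.3,"tz":0,"rx":0,"ry":0,"rz":0},{"tx":18.6,"ty":-37.3,"tz":0,"rx":0,"ry":0,"rz":0},{"tx":18.6,"ty":-37.3,"tz":0,"rx":0,"ry":0,"rz":0}]'
python3 -m inch '[{"tx":5.5,"ty":-11,"tz":0,"rx":0,"ry":0,"rz":0},{"tx":5.5,"ty":-11,"tz":0,"rx":0,"ry":0,"rz":0},{"tx":5.5,"ty":-11,"tz":0,"rx":0,"ry":0,"rz":0}]'
python3 - <<'E'
from h import *
st()
p=grab("wrist"); cv2.imwrite("pics/d.png",p["image"][:,:,::-1])
R=np.array(p["R"]);print("cam",-R.T@p["t"],R[2])
for k,z in (("adapter_square",26),("stand",0)):
    for r in manip.mark_of(p,k)[:3]: print(k,np.round(r["location"]),round(r["confidence"],2),np.round(w(p,r["location"],z)))
E
```

```text
clock: 2.8
tool_pos: [537.9, 7.9, 245.9]
orientation: [0.001, 0.211, 0.977, 0.0]
force: [0.8, 0.7, 0.0]
opening: 85.8
clock: 3.18
tool_pos: [593.8, -105.8, 245.4]
orientation: [0.001, 0.214, 0.977, 0.0]
force: [-0.7, 0.5, 0.6]
opening: 85.6
clk 3.17 tcp [ 593.8 -105.8  245.4] yaxis deg 65.33 z [ 0.002  0.    -1.   ] F [-0.7  0.5  0.6] op 85.6 q6 -1.44
cam [519.29511278 -71.6103164  374.51270266] [ 0.29208847 -0.13278812 -0.9471281 ]
```

View pics/d.png

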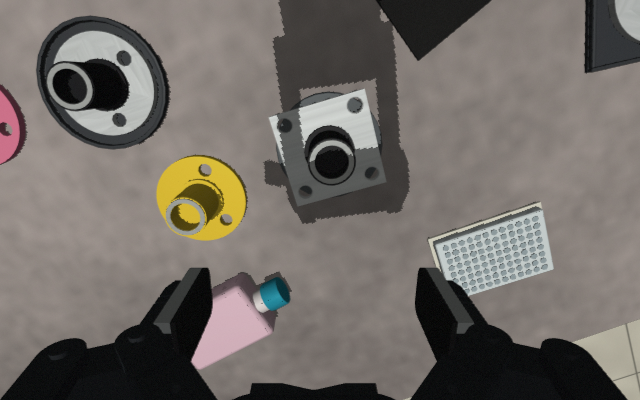

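The wrist view shows the square adapter's tube top at (331,161) and its flange corners around (270..386, 89..207). The fingers are open and the view is clear.

Run:
```python
from h import *
p=grab("wrist")
print("tube",w(p,(331,161),84).round(1))
C=[w(p,c,34) for c in((270,117),(366,89),(386,182),(296,207))];print("flange",np.mean(C,0).round(1),np.round(C,0)[:,:2])
g=warp(p,(585,-85),84,40,5)
h=cv2.HoughCircles(cv2.medianBlur(cv2.cvtColor(g,6),5),cv2.HOUGH_GRADIENT,1,60,param1=100,param2=25,minRadius=80,maxRadius=115);
print(h if h is None else [(585-40+a/5,-85+40-b/5,r/5) for a,b,r in h[0][:3]])
```

```text
tube [584.1 -81.1  84. ]
flange [585.7 -80.8  34. ] [[ 533. -119.]
 [ 547.  -28.]
 [ 637.  -42.]
 [ 624. -135.]]
[(np.float32(586.3), np.float32(-85.9), np.float32(18.48))]
```

```bash
python3 -m inch '[{"tx":-0.9,"ty":2.4,"tz":-5,"rx":0,"ry":0,"rz":0},{"tx":-0.9,"ty":2.4,"tz":-10,"rx":0,"ry":0,"rz":0},{"tx":-0.9,"ty":2.4,"tz":-14,"rx":0,"ry":0,"rz":0},{"tx":-0.9,"ty":2.4,"tz":-18.5,"rx":0,"ry":0,"rz":0},{"tx":-0.9,"ty":2.4,"tz":-18.5,"rx":0,"ry":0,"rz":0}]'
python3 -m inch '[{"tx":0,"ty":0,"tz":0,"rx":0,"ry":0,"rz":0},{"tx":0,"ty":0,"tz":0,"rx":0,"ry":0,"rz":0},{"tx":0,"ty":0,"tz":0,"rx":0,"ry":0,"rz":0},{"tx":0,"ty":0,"tz":0,"rx":0,"ry":0,"rz":0}]' 10 60
```

```text
clock: 4.0
tool_pos: [579.8, -74.8, 56.9]
orientation: [-0.004, 0.21, 0.978, 0.001]
force: [-0.6, 0.1, 0.1]
opening: 85.8
clock: 4.5
tool_pos: [581.5, -75.2, 59.6]
orientation: [-0.002, 0.21, 0.978, 0.001]
force: [-1.9, 0.1, 7.1]
opening: 38.8
```

```bash
python3 -m inch '[{"tx":0,"ty":0,"tz":2,"rx":0,"ry":0,"rz":0},{"tx":0,"ty":0,"tz":5,"rx":0,"ry":0,"rz":0},{"tx":0,"ty":0,"tz":10,"rx":0,"ry":0,"rz":0},{"tx":0,"ty":0,"tz":10,"rx":0,"ry":0,"rz":0},{"tx":0,"ty":0,"tz":10,"rx":0,"ry":0,"rz":0}]'
python3 - <<'E'
from h import *
st()
p=grab("top"); 
a=warp(p,(530,0),14,150,2); cv2.imwrite("pics/e.png",a)
print("mat",w(p,(270,247),4))
E
```

```text
clock: 5.12
tool_pos: [581.1, -75.1, 159.3]
orientation: [-0.002, 0.21, 0.978, 0.001]
force: [0.3, -0.2, -3.5]
opening: 38.8
clk 5.12 tcp [581.1 -75.1 159.3] yaxis deg 65.78 z [-0.003  0.003 -1.   ] F [ 0.3 -0.2 -3.5] op 38.8 q6 -1.4
mat [464.81175418  73.2679505    4.        ]
```

View pics/e.png

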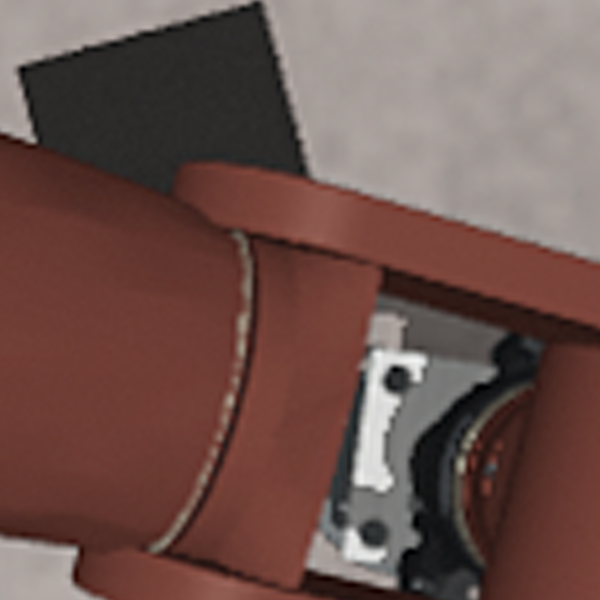

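The arm covers most of it. The mat's top edge runs (20,68)–(260,3), giving a mat centre of about (466,71). The square adapter is lifted, with about 3.5 N of weight on the wrist.

```bash
python3 -m inch '[{"tx":-4,"ty":5,"tz":0,"rx":0,"ry":0,"rz":0},{"tx":-8,"ty":10,"tz":0,"rx":0,"ry":0,"rz":0},{"tx":-12,"ty":14.9,"tz":0,"rx":0,"ry":0,"rz":0},{"tx":-12,"ty":14.9,"tz":-3,"rx":0,"ry":0,"rz":0},{"tx":-12,"ty":14.9,"tz":-5,"rx":0,"ry":0,"rz":0}]'
python3 -m inch '[{"tx":0,"ty":0,"tz":-2,"rx":0,"ry":0,"rz":0},{"tx":0,"ty":0,"tz":-4,"rx":0,"ry":0,"rz":0},{"tx":0,"ty":0,"tz":-5,"rx":0,"ry":0,"rz":0},{"tx":0,"ty":0,"tz":-5,"rx":0,"ry":0,"rz":0}]'
```

```text
clock: 5.8
tool_pos: [457.7, 75.0, 104.8]
orientation: [-0.005, 0.209, 0.978, 0.001]
force: [-0.4, 0.2, -2.8]
opening: 38.7
clock: 6.3
tool_pos: [456.2, 75.0, 53.2]
orientation: [-0.007, 0.209, 0.978, 0.0]
force: [0.3, 0.0, -2.8]
opening: 38.8
```

```bash
python3 -m inch '[{"tx":0.4,"ty":0,"tz":-0.7,"rx":0,"ry":0,"rz":0},{"tx":0.4,"ty":0,"tz":-1.2,"rx":0,"ry":0,"rz":0},{"tx":0.4,"ty":0,"tz":-1.5,"rx":0,"ry":0,"rz":0},{"tx":0.4,"ty":0,"tz":-1.5,"rx":0,"ry":0,"rz":0}]'; python3 -c "
from h import *;st()"
```

```text
clock: 6.8
tool_pos: [460.6, 75.0, 38.5]
orientation: [-0.007, 0.209, 0.978, 0.0]
force: [-0.0, -0.0, -3.6]
opening: 38.7
clk 6.8 tcp [460.6  75.   38.5] yaxis deg 65.88 z [-0.013  0.003 -1.   ] F [-0.  -0.  -3.6] op 38.7 q6 -1.15
```

```bash
python3 -m inch '[{"tx":0,"ty":0,"tz":-0.2,"rx":0,"ry":-0.7,"rz":0},{"tx":0,"ty":0,"tz":-0.2,"rx":0,"ry":-0.7,"rz":0},{"tx":0,"ty":0,"tz":-0.2,"rx":0,"ry":-0.7,"rz":0}]'
python3 -m inch '[{"tx":0,"ty":0,"tz":0,"rx":0,"ry":0,"rz":0},{"tx":0,"ty":0,"tz":0,"rx":0,"ry":0,"rz":0},{"tx":0,"ty":0,"tz":0,"rx":0,"ry":0,"rz":0},{"tx":0,"ty":0,"tz":4,"rx":0,"ry":0,"rz":0},{"tx":0,"ty":0,"tz":9,"rx":0,"ry":0,"rz":0}]' 100
python3 -m inch '[{"tx":0,"ty":-6,"tz":10,"rx":0,"ry":0,"rz":0},{"tx":0,"ty":-12,"tz":10,"rx":0,"ry":0,"rz":0},{"tx":0,"ty":-18,"tz":10,"rx":0,"ry":0,"rz":0},{"tx":0,"ty":-24,"tz":10,"rx":0,"ry":0,"rz":0},{"tx":0,"ty":-24,"tz":10,"rx":0,"ry":0,"rz":0}]'
python3 - <<'E'
from h import *
st()
p=grab("top"); 
cv2.imwrite("pics/f.png",p["image"][80:330,130:500,::-1].repeat(2,0).repeat(2,1))
p=grab("wrist"); 
cv2.imwrite("pics/g.png",p["image"][:,:,::-1])
E
```

```text
clock: 7.18
tool_pos: [461.1, 75.0, 37.8]
orientation: [-0.0, 0.209, 0.978, 0.001]
force: [-3.0, 0.9, 6.4]
opening: 38.9
clock: 7.8
tool_pos: [459.8, 74.9, 127.3]
orientation: [-0.002, 0.209, 0.978, 0.001]
force: [0.7, -0.5, -0.4]
opening: 85.8
clock: 8.43
tool_pos: [459.5, -167.9, 227.8]
orientation: [-0.001, 0.21, 0.978, 0.001]
force: [-0.0, -0.7, -1.0]
opening: 85.4
clk 8.43 tcp [ 459.5 -167.9  227.8] yaxis deg 65.71 z [-0.003  0.002 -1.   ] F [-0.  -0.7 -1. ] op 85.4 q6 -1.65
```

View pics/g.png

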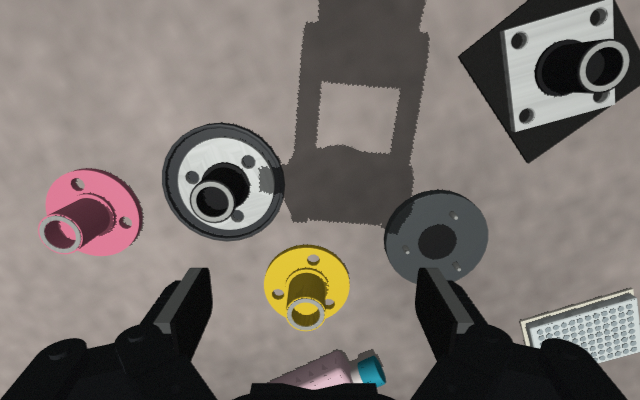

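Wrist view: square adapter flat on the mat (upper right). The bare stand is at (437,238) with studs at (455,216), (407,252), (459,267). adapter_3 in the round tray has holes at (247,162), (193,177), (237,215).

Run:
```python
from h import *
p=grab("wrist")
S=np.array([w(p,c,26)[:2] for c in((455,216),(407,252),(459,267))]);H=np.array([w(p,c,12)[:2] for c in((247,162),(193,177),(237,215))])
for n,a in(("stand",S),("a3",H)):
    c=a.mean(0);d=a-c;print(n,c.round(1),np.hypot(*d.T).round(1),np.degrees(np.arctan2(d[:,1],d[:,0])).round(1)%120)
print("a3 tube",w(p,(213,201),62).round(1))
q=np.hstack([warp(p,(585,-85),26,60,6.5)[:,:390*2:1],warp(p,(438,-257),12,60,6.5)])
cv2.imwrite("pics/h.png",cv2.resize(q,(800,400),interpolation=cv2.INTER_AREA))
```

```text
stand [585.7 -81.9] [34.  34.2 33.4] [16.8 18.2 17.7]
a3 [ 441.3 -255.3] [32.8 33.  33.4] [111.8 110.8 111.6]
a3 tube [ 441.3 -254.8   62. ]
```

View pics/h.png

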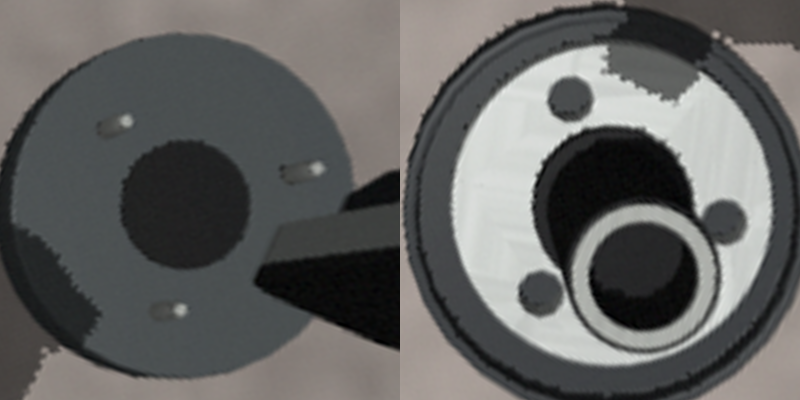

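```bash
python3 -m inch '[{"tx":-1.8,"ty":-5,"tz":0,"rx":0,"ry":-0.2,"rz":0},{"tx":-1.8,"ty":-9,"tz":-4,"rx":0,"ry":-0.2,"rz":0},{"tx":-1.8,"ty":-9,"tz":-9,"rx":0,"ry":-0.2,"rz":0},{"tx":-1.8,"ty":-9,"tz":-11,"rx":0,"ry":-0.2,"rz":0},{"tx":-1.8,"ty":-9,"tz":-11,"rx":0,"ry":-0.2,"rz":0}]' >/dev/null
python3 -m inch '[{"tx":0,"ty":0,"tz":0,"rx":0,"ry":0,"rz":0},{"tx":0,"ty":0,"tz":0,"rx":0,"ry":0,"rz":0}]'
python3 - <<'E'
from h import *
st()
E
```

```text
clock: 9.45
tool_pos: [441.4, -253.5, 116.1]
orientation: [-0.002, 0.209, 0.978, 0.003]
force: [0.2, 0.5, 1.2]
opening: 85.3
clk 9.45 tcp [ 441.4 -253.5  116.1] yaxis deg 65.87 z [-0.002  0.006 -1.   ] F [0.2 0.5 1.2] op 85.3 q6 -1.82
```

```bash
python3 -m inch '[{"tx":0,"ty":-0.5,"tz":0,"rx":-0.3,"ry":0,"rz":0},{"tx":0,"ty":-0.5,"tz":-4,"rx":-0.3,"ry":0,"rz":0},{"tx":0,"ty":-0.5,"tz":-7.7,"rx":-0.3,"ry":0,"rz":0},{"tx":0,"ty":-0.5,"tz":-7.7,"rx":-0.3,"ry":0,"rz":0},{"tx":0,"ty":-0.5,"tz":-7.7,"rx":-0.3,"ry":0,"rz":0}]'
python3 - <<'E'
from h import *
st()
E
```

```text
clock: 10.07
tool_pos: [442.4, -259.4, 40.7]
orientation: [-0.0, 0.209, 0.978, -0.001]
force: [0.5, -0.6, 0.2]
opening: 85.5
clk 10.07 tcp [ 442.4 -259.4   40.7] yaxis deg 65.87 z [-0.    -0.001 -1.   ] F [ 0.5 -0.6  0.2] op 85.5 q6 -1.82
```

```bash
python3 -m inch '[{"tx":0,"ty":0,"tz":0,"rx":0,"ry":0,"rz":0},{"tx":0,"ty":0,"tz":0,"rx":0,"ry":0,"rz":0},{"tx":0,"ty":0,"tz":0,"rx":0,"ry":0,"rz":0},{"tx":0,"ty":0,"tz":0,"rx":0,"ry":0,"rz":0},{"tx":0,"ty":0,"tz":0,"rx":0,"ry":0,"rz":0}]' 10 60
python3 -m inch '[{"tx":0,"ty":0,"tz":3,"rx":0,"ry":0,"rz":0},{"tx":0,"ty":0,"tz":7,"rx":0,"ry":0,"rz":5},{"tx":0,"ty":0,"tz":10,"rx":0,"ry":0,"rz":15},{"tx":0,"ty":0,"tz":10,"rx":0,"ry":0,"rz":25},{"tx":0,"ty":0,"tz":10,"rx":0,"ry":0,"rz":25}]'
```

```text
clock: 10.7
tool_pos: [443.3, -260.0, 42.2]
orientation: [0.001, 0.209, 0.978, -0.001]
force: [-0.9, 0.7, 6.1]
opening: 38.7
clock: 11.32
tool_pos: [442.7, -259.5, 141.4]
orientation: [0.001, -0.007, 1.0, -0.0]
force: [-0.2, 0.8, -3.6]
opening: 38.6
```

```bash
python3 -m inch '[{"tx":3,"ty":4,"tz":0,"rx":0,"ry":0,"rz":0},{"tx":7,"ty":9,"tz":0,"rx":0,"ry":0,"rz":0},{"tx":11,"ty":13,"tz":0,"rx":0,"ry":0,"rz":0},{"tx":14,"ty":16.5,"tz":0,"rx":0,"ry":0,"rz":0},{"tx":14.7,"ty":17.4,"tz":0,"rx":0,"ry":0,"rz":0}]'
python3 -m inch '[{"tx":0,"ty":0,"tz":0,"rx":0,"ry":0,"rz":0},{"tx":0,"ty":0,"tz":0,"rx":0,"ry":0,"rz":0}]'
python3 - <<'E'
from h import *
s=st()
z0=s["tool_pos"][2]-37
p=grab("wrist"); a=p["image"][:,:,::-1][150:400,200:450].repeat(2,0).repeat(2,1)
b=warp(p,(588,-85),z0+8,60,4); 
cv2.imwrite("pics/i.png",np.hstack([a[:480],b]))
E
```

```text
clock: 11.95
tool_pos: [590.0, -83.1, 139.6]
orientation: [-0.001, -0.007, 1.0, 0.0]
force: [0.0, -0.2, -3.6]
opening: 38.5
clock: 12.2
tool_pos: [588.8, -83.7, 138.5]
orientation: [-0.002, -0.006, 1.0, 0.0]
force: [0.0, -0.3, -4.0]
opening: 38.4
clk 12.2 tcp [588.8 -83.7 138.5] yaxis deg 90.67 z [-0.004  0.001 -1.   ] F [ 0.  -0.3 -4. ] op 38.4 q6 -1.85
```

View pics/i.png

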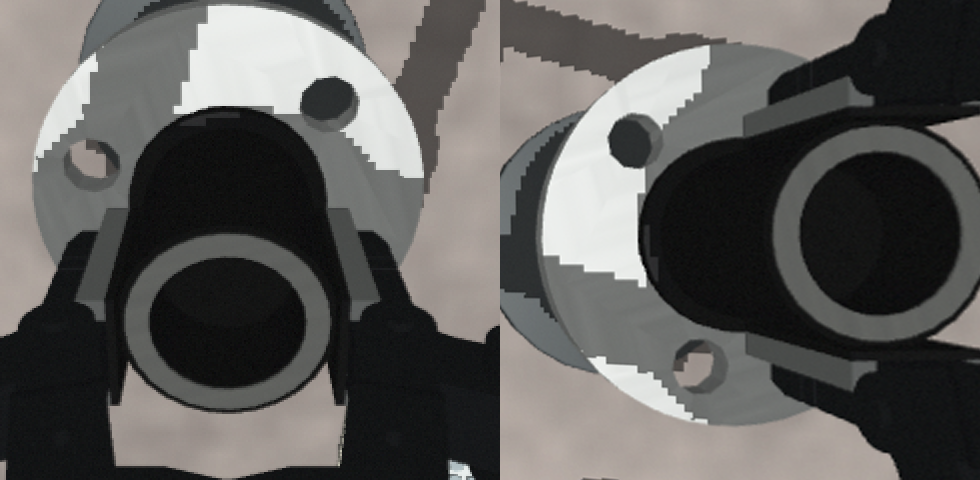

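Right orthophoto: holes at (634,140) and (700,367). The held phase is 16.2° against 16.0° for the stand, and the centre is about (1.6,-1.2) mm short. I'll correct that and descend.

```bash
python3 -m inch '[{"tx":0.16,"ty":-0.12,"tz":-2,"rx":0,"ry":-0.2,"rz":0},{"tx":0.16,"ty":-0.12,"tz":-4,"rx":0,"ry":-0.2,"rz":0},{"tx":0.16,"ty":-0.12,"tz":-6.5,"rx":0,"ry":-0.2,"rz":0},{"tx":0.16,"ty":-0.12,"tz":-6.5,"rx":0,"ry":-0.2,"rz":0},{"tx":0.16,"ty":-0.12,"tz":-6.5,"rx":0,"ry":-0.2,"rz":0}]'
python3 - <<'E'
from h import *
s=st()
p=grab("wrist"); z0=s["tool_pos"][2]-37.4
b=warp(p,(588,-85),z0+8,60,4.5); 
cv2.imwrite("pics/j.png",b)
E
```

```text
clock: 12.88
tool_pos: [590.7, -85.5, 74.4]
orientation: [0.0, -0.005, 1.0, 0.0]
force: [0.5, 0.1, -3.2]
opening: 38.2
clk 12.88 tcp [590.7 -85.5  74.4] yaxis deg 90.63 z [ 0.001  0.    -1.   ] F [ 0.5  0.1 -3.2] op 38.2 q6 -1.85
```

View pics/j.png

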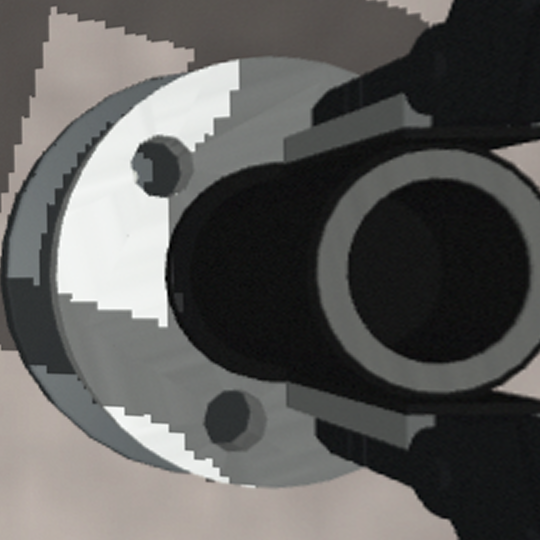

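Held holes at (162,166) and (235,420) give a centre of (588.4,-85.3), within 1 mm of the stand. Lowering.

```bash
python3 -m inch '[{"tx":-0.05,"ty":0,"tz":-0.6,"rx":0,"ry":0,"rz":0},{"tx":-0.05,"ty":0,"tz":-1.2,"rx":0,"ry":0,"rz":0},{"tx":-0.05,"ty":0,"tz":-1.6,"rx":0,"ry":0,"rz":0},{"tx":-0.05,"ty":0,"tz":-1.6,"rx":0,"ry":0,"rz":0}]';python3 -m inch '[{"tx":0,"ty":0,"tz":-0.2,"rx":0,"ry":0,"rz":0},{"tx":0,"ty":0,"tz":-0.4,"rx":0,"ry":0,"rz":0},{"tx":0,"ty":0,"tz":-0.6,"rx":0,"ry":0,"rz":0},{"tx":0,"ty":0,"tz":-0.6,"rx":0,"ry":0,"rz":0}]'
```

```text
clock: 13.42
tool_pos: [590.3, -85.4, 58.4]
orientation: [0.0, -0.006, 1.0, 0.0]
force: [0.5, -0.5, -2.5]
opening: 38.6
clock: 13.92
tool_pos: [590.3, -85.4, 52.4]
orientation: [0.001, -0.006, 1.0, 0.0]
force: [0.8, -0.3, -3.0]
opening: 38.8
```

```bash
python3 -m inch '[{"tx":0,"ty":0,"tz":-0.1,"rx":0,"ry":0,"rz":0},{"tx":0,"ty":0,"tz":-0.2,"rx":0,"ry":0,"rz":0},{"tx":0,"ty":0,"tz":-0.2,"rx":0,"ry":0,"rz":0}]'; python3 -m inch '[{"tx":0,"ty":0,"tz":0,"rx":0,"ry":0,"rz":0},{"tx":0,"ty":0,"tz":0,"rx":0,"ry":0,"rz":0},{"tx":0,"ty":0,"tz":0,"rx":0,"ry":0,"rz":0},{"tx":0,"ty":0,"tz":0,"rx":0,"ry":0,"rz":0}]' 100
python3 -m inch '[{"tx":0,"ty":0,"tz":4,"rx":0,"ry":0,"rz":0},{"tx":0,"ty":0,"tz":9,"rx":0,"ry":0,"rz":0},{"tx":0,"ty":0,"tz":14,"rx":0,"ry":0,"rz":-5},{"tx":0,"ty":4,"tz":16,"rx":0,"ry":0,"rz":-15},{"tx":0,"ty":9,"tz":16,"rx":0,"ry":0,"rz":-25}]'
python3 - <<'E'
from h import *
s=st()
p=grab("wrist"); 
cv2.imwrite("pics/k.png",p["image"][:,:,::-1])
E
```

```text
clock: 14.3
tool_pos: [590.9, -85.5, 52.2]
orientation: [0.001, -0.006, 1.0, 0.0]
force: [-4.8, 2.4, 6.5]
opening: 38.8
clock: 14.8
tool_pos: [590.9, -85.6, 52.1]
orientation: [0.001, -0.006, 1.0, 0.0]
force: [-0.9, 0.3, 0.5]
opening: 85.3
clock: 15.42
tool_pos: [592.5, 4.5, 215.5]
orientation: [0.004, 0.215, 0.977, 0.0]
force: [1.0, 0.1, -0.1]
opening: 85.7
clk 15.43 tcp [592.5   4.5 215.5] yaxis deg 65.19 z [ 0.007 -0.001 -1.   ] F [ 1.   0.1 -0.1] op 85.7 q6 -1.26
```

View pics/k.png

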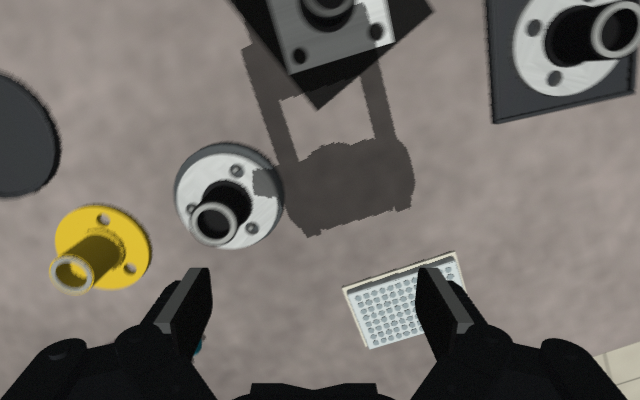

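adapter_3 sits on the stand at (230,197), with studs visible in its holes. adapter_4 is upper right at (565,40) and the empty round tray is at left. Going to adapter_4 next.

```bash
python3 -m inch '[{"tx":-0.5,"ty":6,"tz":0,"rx":0,"ry":0.4,"rz":0},{"tx":-1,"ty":12,"tz":0,"rx":0,"ry":0.4,"rz":0},{"tx":-1.2,"ty":18,"tz":0,"rx":0,"ry":0.4,"rz":0},{"tx":-1.2,"ty":23,"tz":0,"rx":0,"ry":0.4,"rz":0},{"tx":-1.2,"ty":24,"tz":0,"rx":0,"ry":0.4,"rz":0}]'; python3 -m inch '[{"tx":0,"ty":0,"tz":0,"rx":0,"ry":0,"rz":0}]'>/dev/null
python3 - <<'E'
from h import *
s=st()
p=grab("wrist"); 
cv2.imwrite("pics/l.png",np.hstack([warp(p,(580,249),12,75,2.6),warp(p,(580,249),62,75,2.6)]))
E
```

```text
clock: 16.1
tool_pos: [578.6, 253.1, 213.4]
orientation: [-0.002, 0.213, 0.977, 0.001]
force: [-0.4, -0.2, 0.2]
opening: 85.4
clk 16.23 tcp [578.5 253.1 212.9] yaxis deg 65.5 z [-0.004  0.003 -1.   ] F [0.2 0.1 0.3] op 85.4 q6 -0.85
```

View pics/l.png

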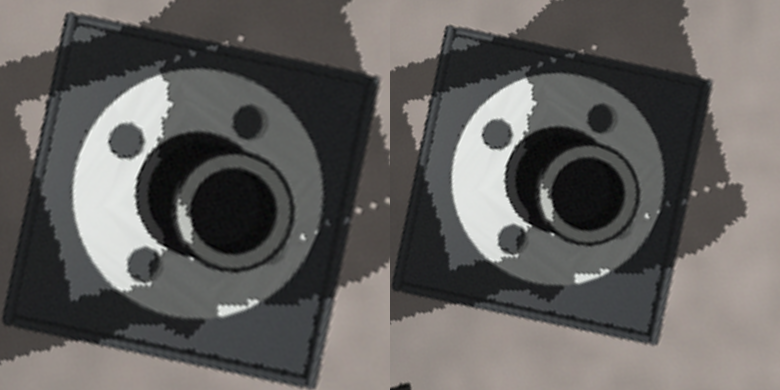

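adapter_4's flange centre at (197,193) in the left orthophoto gives world (580.8,249.5). The square tray centre is (578.5,247), turned -11.6°.

```bash
python3 -m inch '[{"tx":0.2,"ty":-0.4,"tz":-4,"rx":-0.2,"ry":-0.2,"rz":0},{"tx":0.2,"ty":-0.4,"tz":-9,"rx":-0.2,"ry":-0.2,"rz":0},{"tx":0.2,"ty":-0.4,"tz":-14,"rx":-0.2,"ry":-0.2,"rz":0},{"tx":0.2,"ty":-0.4,"tz":-17.2,"rx":-0.2,"ry":-0.2,"rz":0},{"tx":0.2,"ty":-0.4,"tz":-17.2,"rx":-0.2,"ry":-0.2,"rz":0}]'; python3 -m inch '[{"tx":0,"ty":0,"tz":0,"rx":0,"ry":0,"rz":0},{"tx":0,"ty":0,"tz":0,"rx":0,"ry":0,"rz":0},{"tx":0,"ty":0,"tz":0,"rx":0,"ry":0,"rz":0},{"tx":0,"ty":0,"tz":0,"rx":0,"ry":0,"rz":0},{"tx":0,"ty":0,"tz":0,"rx":0,"ry":0,"rz":0}]' 10 60
python3 -m inch '[{"tx":0,"ty":0,"tz":3,"rx":0,"ry":0,"rz":0},{"tx":0,"ty":0,"tz":7,"rx":0,"ry":0,"rz":0},{"tx":0,"ty":0,"tz":12,"rx":0,"ry":0,"rz":0},{"tx":0,"ty":0,"tz":14,"rx":0,"ry":0,"rz":0},{"tx":0,"ty":0,"tz":14,"rx":0,"ry":0,"rz":0}]'
```

```text
clock: 16.9
tool_pos: [578.1, 246.1, 37.3]
orientation: [-0.003, 0.214, 0.977, -0.002]
force: [-0.5, -0.2, 0.9]
opening: 85.4
clock: 17.52
tool_pos: [579.9, 246.6, 39.9]
orientation: [-0.001, 0.214, 0.977, -0.001]
force: [0.3, -1.2, 6.8]
opening: 38.8
clock: 18.15
tool_pos: [580.4, 246.8, 180.9]
orientation: [-0.0, 0.213, 0.977, -0.001]
force: [0.2, 0.2, -3.2]
opening: 38.7
```

```bash
python3 -m inch '[{"tx":-1.5,"ty":-5.5,"tz":0,"rx":0,"ry":0,"rz":0},{"tx":-3,"ty":-11,"tz":0,"rx":0,"ry":0,"rz":0},{"tx":-4.5,"ty":-16.5,"tz":0,"rx":0,"ry":0,"rz":0},{"tx":-6,"ty":-22,"tz":0,"rx":0,"ry":0,"rz":0},{"tx":-7.5,"ty":-27,"tz":0,"rx":0,"ry":0,"rz":0}]'
python3 - <<'E'
from h import *
st()
p=grab("top")
for r in manip.regions_of(p,"round_tray")[:3]:
    m=r["mask"].astype(np.uint8)
    (c,d,a)=cv2.fitEllipse(max(cv2.findContours(m,0,1)[0],key=len)); print(r["confidence"],c,d,w(p,c,8),m.sum())
E
```

```text
clock: 18.77
tool_pos: [502.9, -24.5, 177.3]
orientation: [-0.003, 0.214, 0.977, -0.001]
force: [-0.6, -0.7, -3.9]
opening: 39.0
clk 18.77 tcp [502.9 -24.5 177.3] yaxis deg 65.34 z [-0.006 -0.    -1.   ] F [-0.6 -0.7 -3.9] op 39.0 q6 -1.34
0.57 (405.31781005859375, 253.4882354736328) (49.20066833496094, 50.71047592163086) [ 439.69854742 -262.44236267    8.        ] 2030
0.56 (196.2950439453125, 292.60406494140625) (9.49105167388916, 77.94750213623047) [359.70292736 251.72935656   8.        ] 430
```

```bash
python3 -m inch '[{"tx":-1.6,"ty":-6,"tz":0,"rx":0,"ry":-0.3,"rz":0},{"tx":-3.2,"ty":-12,"tz":0,"rx":0,"ry":-0.3,"rz":0},{"tx":-4.8,"ty":-18,"tz":0,"rx":0,"ry":-0.3,"rz":0},{"tx":-6.3,"ty":-23.6,"tz":0,"rx":0,"ry":-0.3,"rz":0},{"tx":-6.3,"ty":-23.6,"tz":-3,"rx":0,"ry":-0.3,"rz":0}]'
python3 -m inch '[{"tx":0,"ty":0,"tz":-3,"rx":0,"ry":0,"rz":0},{"tx":0,"ty":0,"tz":-6,"rx":0,"ry":0,"rz":0},{"tx":0,"ty":0,"tz":-8,"rx":0,"ry":0,"rz":0},{"tx":0,"ty":0,"tz":-8,"rx":0,"ry":0,"rz":0}]'; python3 -c "
from h import *;st()"
```

```text
clock: 19.5
tool_pos: [439.1, -266.6, 147.2]
orientation: [0.0, 0.219, 0.976, -0.002]
force: [0.2, 1.6, -3.0]
opening: 38.8
clock: 20.0
tool_pos: [436.5, -263.9, 62.6]
orientation: [-0.004, 0.219, 0.976, 0.0]
force: [0.2, 1.0, -3.2]
opening: 38.6
clk 20.0 tcp [ 436.5 -263.9   62.6] yaxis deg 64.74 z [-0.007  0.002 -1.   ] F [ 0.2  1.  -3.2] op 38.6 q6 -1.82
```

Correct by (+4,+4) mm and set it down.

```bash
python3 -m inch '[{"tx":0.4,"ty":0.3,"tz":0,"rx":0,"ry":-0.3,"rz":0},{"tx":0.4,"ty":0.3,"tz":-0.8,"rx":0,"ry":-0.3,"rz":0},{"tx":0.4,"ty":0.3,"tz":-1.6,"rx":0,"ry":-0.3,"rz":0},{"tx":0.4,"ty":0.3,"tz":-2.1,"rx":0,"ry":-0.3,"rz":0},{"tx":0.4,"ty":0.3,"tz":-2.1,"rx":0,"ry":-0.3,"rz":0}]'
python3 -m inch '[{"tx":0,"ty":0,"tz":-0.15,"rx":0,"ry":0,"rz":0},{"tx":0,"ty":0,"tz":-0.15,"rx":0,"ry":0,"rz":0}]'
```

```text
clock: 20.62
tool_pos: [440.2, -260.7, 41.1]
orientation: [-0.002, 0.219, 0.976, 0.001]
force: [-0.2, -0.6, -3.3]
opening: 38.6
clock: 20.88
tool_pos: [440.5, -261.1, 40.0]
orientation: [-0.001, 0.219, 0.976, 0.001]
force: [1.0, 0.4, -2.6]
opening: 39.0
```

```bash
python3 -m inch '[{"tx":0,"ty":0,"tz":-0.1,"rx":0,"ry":0,"rz":0},{"tx":0,"ty":0,"tz":-0.1,"rx":0,"ry":0,"rz":0},{"tx":0,"ty":0,"tz":-0.1,"rx":0,"ry":0,"rz":0},{"tx":0,"ty":0,"tz":-0.1,"rx":0,"ry":0,"rz":0}]' 100
python3 -m inch '[{"tx":0,"ty":0,"tz":4,"rx":0,"ry":0,"rz":0},{"tx":0,"ty":0,"tz":9,"rx":0,"ry":0,"rz":0},{"tx":0,"ty":2,"tz":14,"rx":0,"ry":0,"rz":0},{"tx":0.5,"ty":7,"tz":17,"rx":0,"ry":0,"rz":0},{"tx":1,"ty":13,"tz":17,"rx":0,"ry":0,"rz":0}]'
python3 -m inch '[{"tx":0.3,"ty":6,"tz":0,"rx":0,"ry":0,"rz":0},{"tx":0.6,"ty":12,"tz":0,"rx":0,"ry":0,"rz":0},{"tx":1,"ty":18,"tz":0,"rx":0,"ry":0,"rz":0},{"tx":1,"ty":19,"tz":0,"rx":0,"ry":0,"rz":0},{"tx":1,"ty":19,"tz":0,"rx":0,"ry":0,"rz":0}]'
python3 - <<'E'
from h import *
st()
p=grab("wrist"); cv2.imwrite("pics/m.png",np.hstack([p["image"][:,:480,::-1],cv2.resize(warp(p,(465,72),12,75,2.6),(400,400))]))
E
```

```text
clock: 21.38
tool_pos: [440.6, -261.2, 39.2]
orientation: [-0.001, 0.219, 0.976, 0.001]
force: [0.1, 0.1, -0.2]
opening: 85.1
clock: 22.0
tool_pos: [452.4, -131.2, 213.4]
orientation: [0.003, 0.22, 0.976, -0.0]
force: [1.7, 0.4, 0.0]
opening: 85.1
clock: 22.62
tool_pos: [462.3, 59.0, 213.3]
orientation: [0.003, 0.219, 0.976, -0.0]
force: [-0.3, -0.3, 0.5]
opening: 85.5
clk 22.62 tcp [462.3  59.  213.3] yaxis deg 64.68 z [ 0.005 -0.002 -1.   ] F [-0.3 -0.3  0.5] op 85.5 q6 -1.16
```

View pics/m.png

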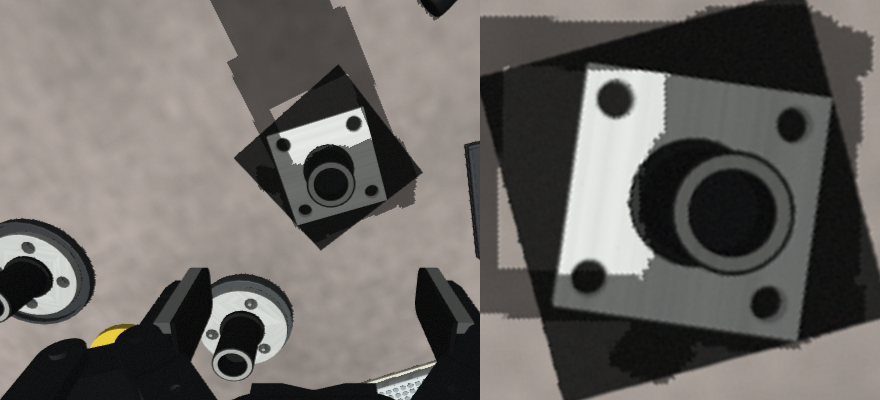

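Square adapter on the mat: centre (470,71), turned -7.7°. The tray is at -11.6°, so turn -4°. Both round adapters look seated.

```bash
python3 -m inch '[{"tx":0.8,"ty":1.2,"tz":-3,"rx":0,"ry":0.3,"rz":0},{"tx":0.8,"ty":1.2,"tz":-8,"rx":0,"ry":0.3,"rz":0},{"tx":0.8,"ty":1.2,"tz":-12,"rx":0,"ry":0.3,"rz":0},{"tx":0.8,"ty":1.2,"tz":-12,"rx":0,"ry":0.3,"rz":0}]'; python3 -m inch '[{"tx":0,"ty":0,"tz":0,"rx":0,"ry":0,"rz":0}]'
```

```text
clock: 23.18
tool_pos: [467.5, 68.6, 89.7]
orientation: [-0.004, 0.221, 0.975, -0.002]
force: [0.5, 0.8, 0.0]
opening: 85.6
clock: 23.3
tool_pos: [468.9, 67.5, 91.5]
orientation: [-0.002, 0.222, 0.975, -0.002]
force: [-0.9, 0.2, -0.2]
opening: 85.1
```

```bash
python3 -m inch '[{"tx":0.1,"ty":0.3,"tz":-2,"rx":0,"ry":0,"rz":0},{"tx":0.1,"ty":0.3,"tz":-4,"rx":0,"ry":0,"rz":0},{"tx":0.1,"ty":0.3,"tz":-5.1,"rx":0,"ry":0,"rz":0},{"tx":0.1,"ty":0.3,"tz":-5.1,"rx":0,"ry":0,"rz":0},{"tx":0.1,"ty":0.3,"tz":-5.1,"rx":0,"ry":0,"rz":0}]';python3 -m inch '[{"tx":0,"ty":0,"tz":0,"rx":0,"ry":0,"rz":0},{"tx":0,"ty":0,"tz":0,"rx":0,"ry":0,"rz":0},{"tx":0,"ty":0,"tz":0,"rx":0,"ry":0,"rz":0},{"tx":0,"ty":0,"tz":0,"rx":0,"ry":0,"rz":0},{"tx":0,"ty":0,"tz":0,"rx":0,"ry":0,"rz":0}]' 10 60
python3 -m inch '[{"tx":0,"ty":0,"tz":3,"rx":0,"ry":0,"rz":0},{"tx":0,"ty":0,"tz":7,"rx":0,"ry":0,"rz":-2},{"tx":0,"ty":0,"tz":10,"rx":0,"ry":0,"rz":-4},{"tx":3,"ty":4.5,"tz":10,"rx":0,"ry":0,"rz":-4},{"tx":5.5,"ty":9,"tz":10,"rx":0,"ry":0,"rz":-4}]'; python3 -c "
from h import *;st()"
```

```text
clock: 23.92
tool_pos: [470.9, 70.4, 41.8]
orientation: [-0.001, 0.222, 0.975, -0.002]
force: [-0.0, -0.1, 0.5]
opening: 85.5
clock: 24.55
tool_pos: [471.5, 70.4, 42.5]
orientation: [-0.001, 0.222, 0.975, -0.002]
force: [-1.2, 0.4, 5.0]
opening: 38.6
clock: 25.18
tool_pos: [526.7, 161.1, 141.9]
orientation: [-0.001, 0.257, 0.966, -0.002]
force: [0.6, 0.1, -3.2]
opening: 38.8
clk 25.18 tcp [526.7 161.1 141.9] yaxis deg 60.25 z [-0.003 -0.003 -1.   ] F [ 0.6  0.1 -3.2] op 38.8 q6 -0.89
```

```bash
python3 -m inch '[{"tx":2.6,"ty":4.2,"tz":0,"rx":0,"ry":0,"rz":0},{"tx":5.2,"ty":8.5,"tz":0,"rx":0,"ry":0,"rz":0},{"tx":5.2,"ty":8.5,"tz":-3,"rx":0,"ry":0,"rz":0},{"tx":5.2,"ty":8.5,"tz":-6,"rx":0,"ry":0,"rz":0},{"tx":5.2,"ty":8.5,"tz":-6,"rx":0,"ry":0,"rz":0}]'; python3 -m inch '[{"tx":0,"ty":0,"tz":0,"rx":0,"ry":0,"rz":0}]'; python3 -c "
from h import *;st()"
```

```text
clock: 25.8
tool_pos: [574.9, 245.1, 76.6]
orientation: [-0.006, 0.257, 0.966, -0.004]
force: [-0.3, -0.2, -2.6]
opening: 38.5
clock: 25.92
tool_pos: [575.3, 245.2, 77.2]
orientation: [-0.005, 0.257, 0.966, -0.004]
force: [0.4, -0.4, -1.8]
opening: 38.4
clk 25.93 tcp [575.3 245.2  77.2] yaxis deg 60.25 z [-0.012 -0.005 -1.   ] F [ 0.4 -0.4 -1.8] op 38.4 q6 -0.77
```

```bash
python3 -m inch '[{"tx":0.35,"ty":0.1,"tz":0,"rx":0.3,"ry":-0.7,"rz":0},{"tx":0.35,"ty":0.1,"tz":-1.5,"rx":0.3,"ry":-0.7,"rz":0},{"tx":0.35,"ty":0.1,"tz":-2.8,"rx":0.3,"ry":-0.7,"rz":0},{"tx":0.35,"ty":0.1,"tz":-3.3,"rx":0.3,"ry":-0.7,"rz":0},{"tx":0.35,"ty":0.1,"tz":-3.3,"rx":0.3,"ry":-0.7,"rz":0}]'; python3 -m inch '[{"tx":0,"ty":0,"tz":-0.15,"rx":0,"ry":0,"rz":0},{"tx":0,"ty":0,"tz":-0.15,"rx":0,"ry":0,"rz":0}]'; python3 -c "
from h import *;st()"
```

```text
clock: 26.55
tool_pos: [578.6, 246.1, 43.6]
orientation: [-0.0, 0.257, 0.966, -0.0]
force: [-0.1, -0.5, -2.7]
opening: 38.6
clock: 26.8
tool_pos: [579.0, 246.2, 42.7]
orientation: [0.0, 0.257, 0.966, 0.0]
force: [0.1, 0.2, -1.1]
opening: 38.6
clk 26.8 tcp [579.  246.2  42.7] yaxis deg 60.25 z [ 0.  0. -1.] F [ 0.1  0.2 -1.1] op 38.6 q6 -0.77
```

Touching down. Release, retreat clear of the scene and check.

```bash
python3 -m inch '[{"tx":0,"ty":0,"tz":-0.1,"rx":0,"ry":0,"rz":0},{"tx":0,"ty":0,"tz":-0.1,"rx":0,"ry":0,"rz":0},{"tx":0,"ty":0,"tz":-0.1,"rx":0,"ry":0,"rz":0},{"tx":0,"ty":0,"tz":-0.1,"rx":0,"ry":0,"rz":0}]' 100
python3 -m inch '[{"tx":0,"ty":0,"tz":4,"rx":0,"ry":0,"rz":0},{"tx":0,"ty":0,"tz":9,"rx":0,"ry":0,"rz":0},{"tx":0,"ty":2,"tz":14,"rx":0,"ry":0,"rz":0},{"tx":-4,"ty":6,"tz":19,"rx":0,"ry":0,"rz":0},{"tx":-8,"ty":10,"tz":20,"rx":0,"ry":0,"rz":0}]'
python3 -m inch '[{"tx":-4,"ty":4,"tz":0,"rx":0,"ry":0,"rz":0},{"tx":-8,"ty":8,"tz":0,"rx":0,"ry":0,"rz":0},{"tx":-12,"ty":12,"tz":0,"rx":0,"ry":0,"rz":0},{"tx":-16,"ty":16,"tz":0,"rx":0,"ry":0,"rz":0},{"tx":-18,"ty":18,"tz":0,"rx":0,"ry":0,"rz":0}]'
python3 - <<'E'
from h import *
st()
p=grab("top"); d=p["depth"];R=np.array(p["R"]);t=np.array(p["t"])
v,u=np.mgrid[:400,:640];P=np.linalg.solve(K(p),np.stack([u*d,v*d,d]).reshape(3,-1));X=(R.T@(P-t[:,None])).T
for n,c in(("stand",(588,-85)),("round",(440,-261)),("square",(579,247))):
    r=np.hypot(*(X[:,:2]-c).T); m=(r>30)&(r<42)&(X[:,2]<40)
    A=np.c_[X[m,:2]-c,np.ones(m.sum())];s=np.linalg.lstsq(A,X[m,2],rcond=None)[0]
    print(n,"flange top z",np.median(X[m,2]).round(1),"slope deg",np.degrees(s[:2]).round(2),"tube top",np.median(X[(r<21)&(X[:,2]>45),2]).round(1))
cv2.imwrite("pics/n.png",np.vstack([np.hstack([warp(p,c,z,70,1.9) for c,z in(((579,247),12),((440,-261),12),((588,-85),22))]),cv2.resize(p["image"][80:330,130:500,::-1],(798,330))]))
E
```

```text
clock: 27.3
tool_pos: [579.1, 246.3, 41.8]
orientation: [0.0, 0.257, 0.966, 0.0]
force: [0.1, -0.5, 0.4]
opening: 85.1
clock: 27.92
tool_pos: [504.4, 342.9, 244.3]
orientation: [0.003, 0.258, 0.966, 0.002]
force: [0.3, 0.3, -0.4]
opening: 85.5
clock: 28.55
tool_pos: [322.1, 524.5, 244.4]
orientation: [0.002, 0.257, 0.967, 0.002]
force: [-0.1, 0.1, -0.4]
opening: 85.5
clk 28.55 tcp [322.1 524.5 244.4] yaxis deg 60.27 z [ 0.006  0.003 -1.   ] F [-0.1  0.1 -0.4] op 85.5 q6 -0.15
stand flange top z 20.6 slope deg [-0.22  0.27] tube top 66.5
round flange top z 10.4 slope deg [-0.2   0.27] tube top 60.7
square flange top z 10.8 slope deg [0.15 0.42] tube top 59.9
```

View pics/n.png

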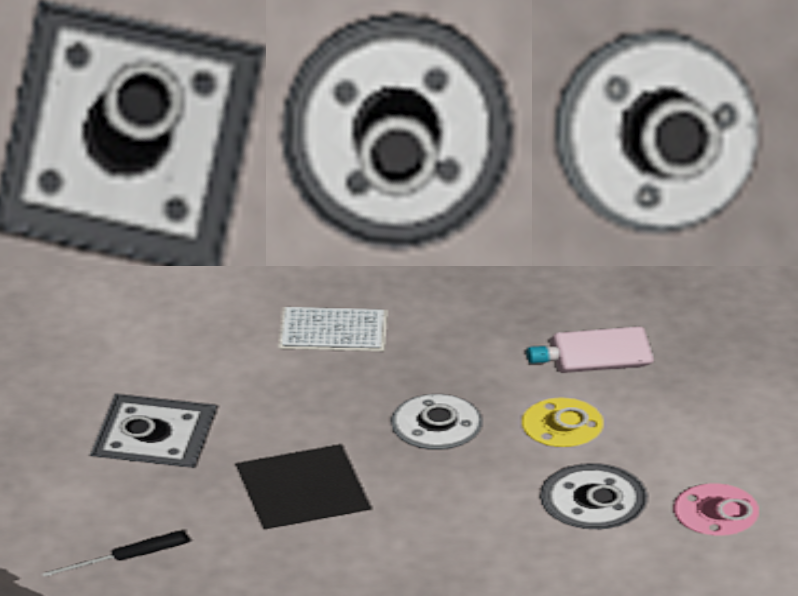

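All three are in place and level. Flange tops measure 20.6, 10.4 and 10.8 mm against an expected 22, 12 and 12, a common offset of about -1.4 mm. Studs show in all three holes on the stand, and the bystanders look unmoved.

```bash
python3 -c "
from plant import manip
print(manip.close_job())"
```

```text
the job is handed in; nothing more can be done
None
```

The job is done and handed in at about 28.6 s on the robot's clock, with the arm clear and touching nothing.

I moved the pieces in this order:
1. The square-flanged adapter went from the stand to the mat.
2. The three-hole adapter (`adapter_3`) went from the round tray to the stand, turned 25° to line up with the studs.
3. The four-hole adapter (`adapter_4`) went from the square tray to the round tray.
4. The square-flanged adapter went from the mat to the square tray.

**Last checks, top camera:**
- **Fit:** Studs show in all three holes of the adapter on the stand. The other two adapters sit inside their tray rims.
- **Height:** Flange tops read 20.6 mm on the stand, 10.4 mm in the round tray and 10.8 mm in the square tray. The expected values are 22, 12 and 12. All three read 1.2–1.6 mm low, which fits the 2 mm calibration error rather than a bad seating.
- **Level:** Slopes are under 0.5°.
- **Other things:** The microplate, flask, screwdriver and the two look-alikes look unmoved in the picture; I did not measure them again.

Two things went slightly wrong on the way. My first move command was refused for missing fields, and nothing moved. The first grasp was about 6 mm off the tube's centre, but it held.

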